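Lock the strap-edge burnisher on

ROBOT

A 7-joint arm with a two-finger parallel gripper is mounted at the origin on the work surface. World frame = base frame: x ahead of the robot, y to its left, z up, the work surface at z = 0. Lengths are in m, angles in rad, forces in N, time in s.
With the tool pointing down it reaches from about 0.4 to 0.85 m from the base axis. Payload 4.5 kg.
Tool frame: the origin (TCP) lies between the finger pads; the fingertips stand 25 mm ahead of it and the grasp point (between the pads) lies 6 mm ahead of it; z points along the fingers, x is the direction in which the jaws open and shut, and the axes are right-handed (so a half turn about z gives the same grasp; the last joint's range is limited). The gripper opens to 85 mm and grips with 20 to 120 N. Pads are 22 mm wide; open, the fingers measure 114 mm over their backs; the gripper's body (76 mm by 85 mm) begins 54 mm behind the grasp point. The pads swing forward as they close: fully open they stand 13 mm farther back than shut.
Start: joints at [-1.152, 0.689, -0.195, 1.565, 0.157, 0.902, -0.215], TCP at [0.235, 0.579, 0.221] pointing down, gripper open.
Joint ranges: [-3.01, 3.01], [-0.46, 2.08], [-1.47, 1.51], [0.13, 2.56], [-1, 4.14], [0.04, 2.09], [-2.66, 2.66]. Speed limits (rad/s): [2.57, 2.57, 3.14, 3.14, 3.14, 3.14, 3.14].

INTERFACE

Orientations are given as a 3x3 rotation matrix whose columns are the frame's x, y, z axes.
In Python, from rig import robot gives the robot as it stands.
- The arm moves only by the tool play_rows, never from a script. Its argument "targets" is a list of rows, each a list of 5 numbers: the shift along the tool's x, y, z in m, then the turn about the tool's z in rad, then the finger opening in m, from 0 to 0.0854. In form: [[tx, ty, tz, yaw, grip], ...]. A call has exactly 10 rows; each row shifts and turns the pose as measured when the row begins, along the tool's axes as they then stand; what a row does not reach is not made up. A row lasts 1/8 s, in which the tool goes at most 62.5 mm and 10.7 degrees, less where a joint would pass 70% of its speed; a pose out of reach is approached as far as the arm can. A call is refused whole if a number of a shift passes 0.0625 or a number of a turn 0.188, either way. A call with a gripper value outside its range is refused whole. The fingers move at their own pace and stop on an object; "newtons" is the grip in N (left out, the last holds). Time passes only in rows, so rows that do not move let the fingers close, or fill a call up. It gives the time, the measured TCP pose, the force and the opening at its end, in the units of the state.
- robot.read_state(): the state, without advancing time (a new reading comes with each control period).
- robot.snapshot(name): name is "side" or "top"; returns a dict with "pixels" (384x512x3 uint8, blue, green, red), "fov_y" (degrees; the focal length in pixels is half the picture's height over the tangent of half this angle, whatever the lens; pixels are square), "cx", "cy" (the principal point, pixels), "k1" (the pictures are not rectified: a ray, as slopes to the right and down, at radius r is drawn at 1 + k1 r^2 times it, then the intrinsics apply), "R" (3x3) and "t" (3): a world point X has camera coordinates R X + t. Camera axes: x right, y down, z forward; pixel columns grow to the right and rows downward; lengths in m; the calibration is good to about 2 mm. A picture is of the moment at which its call begins. There is no depth.
- robot.finish_job(): hands the job in, once; it reports no verdict.
Trained networks look in a picture, given as the dict that the camera call returned (one of the last four; its "shot" number tells which), for a name from the list of things; names that differ only in an ending like _2 or _b are one class to them, and where a whole thing is asked for, a point or a joint stands for the part that bears it (a point fixed in the world has none). Each returns a list of dicts, best first, with "p" (0 to 1); they miss things now and then, are a little off and sometimes report something else, mostly with a low value. They report only what shows in the picture. A call takes as long as a camera call.
- robot.recognise(picture, thing): "location" ([x, y, z] in m, in world coordinates, good to about 4 mm: the middle of the surface that is visible of it).
- robot.outline_of(picture, thing): "pixels" (384x512 bool, what is visible of it).
- robot.pinpoint(picture, thing): "location" ([x, y, z] in m, in world coordinates, good to about 4 mm: a listed point, or the origin of a listed thing).
The state is a dict: "time_s": time; "joint_positions": joint angles; "joint_velocities": joint speeds; "joint_torque": joint torques, N m; "eef_pos": TCP position; "tool_rot": TCP orientation; "ft_force": force on the tool from outside, world axes, zero at the start; "wrist_torque": the same for the moment, N m; "finger_gap": finger opening in m.
Only numpy, scipy, OpenCV 4.12 (cv2) and the standard library are available. Lean on these libraries where they do the work, as an engineer would, in place of code of your own. Each camera call takes 0.05 s, during which the arm holds its last target. There are 200 camera calls.

TASK

Two cordless polishers are clamped belly-up in bench stands. Switch on the one carrying the long grooved wooden spool and leave it locked on: squeeze its trigger fully down, press the lock button beside the trigger fully in while the trigger is down, then ease the trigger up so that the lock holds it. Leave the polisher with the thin disc switched off.

Things in the scene. Friction and masses are not known exactly. Their poses are not given: they have to be found in the camera images.
- spool_tool_pad (a point): Polisher with grooved wooden spool (50 mm across, 60 long) on a level grey barrel 64 across; black battery at the other end; base 200 x 120, fixed. Its twin has a thin 90 mm disc; which is left or right varies. Point: trigger's top centre at rest, 126 mm above the table, fixed to the stand. x: along the barrel to the spool, whose end is at x=190; y: to the switch box; z up. Battery ends x=-185.
- spool_tool_trigger (a joint): Its trigger: black ribbed pad, 70 mm along x, 44 along y, open above and on the -y side; moves straight down, m: 0 out (off), 0.015 fully squeezed (4 N rising to 9 N). The lock button goes in only above about 0.0115. Eased with the button in, it rises to about 0.009 and stays (locked on). Squeezing it fully again lets the button spring out.
- spool_tool_lock (a joint): Its lock button: off-white, 34 mm along x, 18 high, centre 13 mm above the point, flat face at y=28 mm facing the space over the trigger; a finger on the trigger can push it along +y into the grey switch box (72 along x, face at y=44, top 26 above the point). Value m: 0 out, 0.013 fully in (2 to 4.3 N). Springs out if let go before the trigger is eased; caught, it stays near 0.0085.
- disc_tool_trigger (a joint): Trigger of the other polisher, with the thin disc (90 mm across, 10 mm thick) instead of the spool, otherwise the same. Travel down in m: 0 out (off), 0.015 fully squeezed. It must stay out.

How it is judged:
On the way, in this order (a step that is already met when the one before it is completed fails the run):
1. the trigger of the polisher with the spool is squeezed (value of joint spool_tool_trigger above 0.0102 m).
2. its lock button is pressed in with the trigger squeezed (value of joint spool_tool_lock above 0.0075 m and value of joint spool_tool_trigger above 0.007 m), for 0.1 s.
At the end, for the whole second after the job is handed in: The spool polisher's trigger has been let go and stays down by itself, caught by its lock (travel 6.5 to 10.8 mm, at rest), its lock button stays in (more than 6 mm), and the disc polisher's trigger is out (less than 3 mm) (value of joint spool_tool_trigger between 0.0065 and 0.0108 m and value of joint spool_tool_lock above 0.006 m and value of joint disc_tool_trigger below 0.003 m and velocity of joint spool_tool_trigger between -0.005 and 0.005 m/s); the robot touches nothing.
It fails at once if the trigger of the polisher with the disc is squeezed (more than 6 mm) (value of joint disc_tool_trigger above 0.006 m).
It also fails if it takes over 35 s, if anything falls off the work surface, if the arm or the gripper's body presses on something with over 40 N, if the wrist force passes 120 N, or if a joint passes its speed limit or range.

## Working session

There is one attempt and no reset: what is moved stays moved. The work goes in short steps, Python scripts to look and compute and a tool call to move; the robot and the scene stay as the last step left them, time stands still between calls to the robot, and variables do not carry over. Pictures are saved under pics/ and viewed, about 8 in all and at most 12, crops included, and the job is handed in when it is done.

Besides the shell and the picture viewer there is one more tool, called after "Emit:" by a JSON object that holds its "method" and its "body", one argument or row to a line. play_rows: Moves the arm, as the interface text tells. Its arguments: {"type":"object","properties":{"targets":{"type":"array"},"newtons":{"type":"number"}},"required":["targets"]}

```bash
mkdir -p pics
python3 - <<'E'
from rig import robot
import cv2,numpy as np
np.set_printoptions(precision=4,suppress=True)
s=robot.read_state();print(s['time_s'],s['eef_pos'],s['tool_rot'],s['finger_gap'],s['ft_force'])
for n in("top","side"):
    p=robot.snapshot(n);cv2.imwrite(f"pics/{n}0.png",p["pixels"])
    print(n,p['fov_y'],p['cx'],p['cy'],p['k1'],p['R'],p['t'])
    for th in("spool_tool_pad",):
        print(th,robot.pinpoint(p,th))
    for th in("spool_tool_trigger","spool_tool_lock","disc_tool_trigger"):
        print(th,robot.recognise(p,th))
E
```

```text
0.0 [0.2344 0.5786 0.22  ] [[ 0.3753  0.9269 -0.0006]
 [ 0.9269 -0.3753 -0.0018]
 [-0.0019  0.0001 -1.    ]] 0.08558820262192464 [-1.5919 -0.5196 -0.4267]
top 45.91840437476816 261.0679060078677 187.50897175651215 -0.17379176936650018 [[ 0.0049 -1.      0.0062]
 [-0.9959 -0.0055 -0.0905]
 [ 0.0906 -0.0057 -0.9959]] [-0.0165  0.5465  0.9466]
spool_tool_pad [{'location': [0.5399, 0.1661, 0.1277], 'p': 0.92}]
spool_tool_trigger [{'location': [0.538, 0.1655, 0.1248], 'p': 0.83}]
spool_tool_lock [{'location': [0.5227, 0.2024, 0.1464], 'p': 0.46}]
disc_tool_trigger [{'location': [0.5337, -0.265, 0.1283], 'p': 0.96}]
side 57.822594762417566 255.1874336474953 188.68188467233665 -0.08118639452364598 [[-0.9992 -0.0357 -0.0192]
 [-0.0019  0.513  -0.8584]
 [ 0.0405 -0.8576 -0.5127]] [0.5482 0.0888 0.7465]
spool_tool_pad [{'location': [0.5331, 0.1639, 0.1246], 'p': 0.87}]
spool_tool_trigger [{'location': [0.5494, 0.1685, 0.127], 'p': 0.87}]
spool_tool_lock [{'location': [0.5275, 0.2012, 0.1497], 'p': 0.48}]
disc_tool_trigger [{'location': [0.5144, -0.2513, 0.1232], 'p': 0.58}]
```

View pics/top0.png

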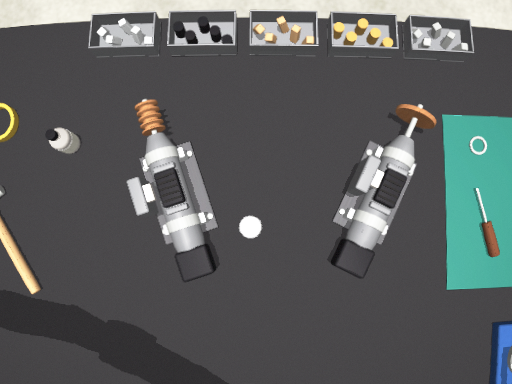

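View pics/side0.png

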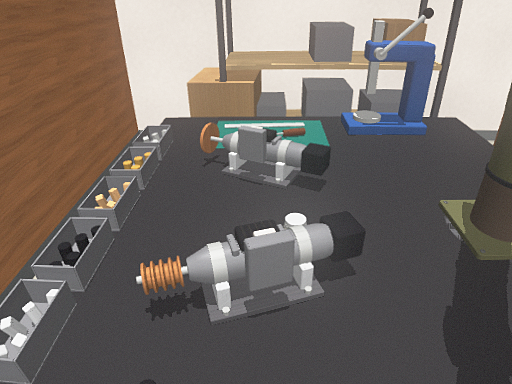

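```bash
cat > h.py <<'E'
from rig import robot
import cv2,numpy as np
np.set_printoptions(precision=4,suppress=True)
def ray(p,uv,z):
    f=192/np.tan(np.radians(p['fov_y'])/2)
    d=(np.asarray(uv,float).reshape(-1,2)-[p['cx'],p['cy']])/f
    K=np.array([p['k1'],0,0,0,0]); 
    s=cv2.undistortPoints(d.reshape(-1,1,2),np.eye(3),K).reshape(-1,2)
    R=np.array(p['R']);c=-R.T@np.array(p['t']);w=np.c_[s,np.ones(len(s))]@R
    return c+w*((z-c[2])/w[:,2])[:,None]
def proj(p,X):
    f=192/np.tan(np.radians(p['fov_y'])/2)
    return cv2.projectPoints(np.asarray(X,float).reshape(-1,1,3),cv2.Rodrigues(np.array(p['R']))[0],np.array(p['t']),np.array([[f,0,p['cx']],[0,f,p['cy']],[0,0,1]]),np.array([p['k1'],0,0,0.]))[0].reshape(-1,2)
def frame(P,yaw):
    c,s=np.cos(yaw),np.sin(yaw);return np.array(P),np.array([[c,-s,0],[s,c,0],[0,0,1]])
E
python3 - <<'E'
from h import *
for n in("top","side"):
    p=robot.snapshot(n)
    for th,z in(("spool_tool_trigger",.126),("spool_tool_lock",.148)):
        for o in robot.outline_of(p,th)[:1]:
            m=o['pixels'];ys,xs=np.nonzero(m)
            X=ray(p,np.c_[xs,ys],z)[:,:2]
            print(n,th,o['p'],len(xs),X.mean(0),cv2.minAreaRect((X*1000).astype(np.float32)))
    if n=="top":
        a=ray(p,[[145,100],[197,279]],.09);d=a[0]-a[1];print(a,np.hypot(*d[:2]),np.degrees(np.arctan2(d[1],d[0])))
    im=cv2.resize(p['pixels'],None,fx=1,fy=1)
    # overlay model
    for P,y in(((.537,.165,.126),15),):
        P,R=frame(P,np.radians(y))
        for L in([[-35,-22,0],[35,-22,0],[35,22,0],[-35,22,0],[-35,-22,0]],[[-17,28,22],[17,28,22],[17,28,4],[-17,28,4],[-17,28,22]],[[-36,44,26],[36,44,26]],[[-185,0,-36],[190,0,-36]]):
            q=proj(p,P+(np.array(L)/1000)@R.T)*4
            im2=cv2.resize(im,None,fx=4,fy=4,interpolation=cv2.INTER_CUBIC) if L[0][0]==-35 else im2
            cv2.polylines(im2,[q.astype(np.int32)],False,(0,255,0),1)
    c=(proj(p,P)[0]*4).astype(int)
    cv2.imwrite(f"pics/{n}1.png",im2[c[1]-300:c[1]+300,max(c[0]-400,0):c[0]+400])
E
```

```text
top spool_tool_trigger 0.84 842 [0.5351 0.164 ] ((535.6231079101562, 165.44422912597656), (72.01925659179688, 47.907127380371094), 19.637863159179688)
top spool_tool_lock 0.61 195 [0.5253 0.1984] ((525.0750732421875, 198.5816650390625), (36.36109161376953, 19.968984603881836), 20.105648040771484)
[[0.7212 0.228  0.09  ]
 [0.3578 0.1129 0.09  ]] 0.38123529938086875 17.575135560433125
side spool_tool_trigger 0.57 521 [0.5443 0.1687] ((535.9349975585938, 176.8387451171875), (73.8726577758789, 58.42361831665039), 20.57294464111328)
side spool_tool_lock 0.53 111 [0.5253 0.2009] ((526.19482421875, 200.53216552734375), (33.25935363769531, 13.559133529663086), 13.508502006530762)
```

View pics/top1.png

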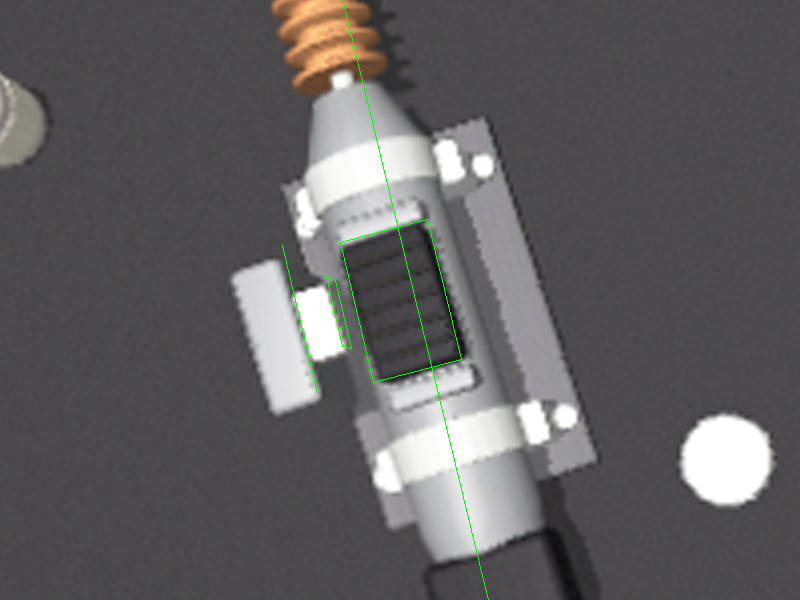

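View pics/side1.png

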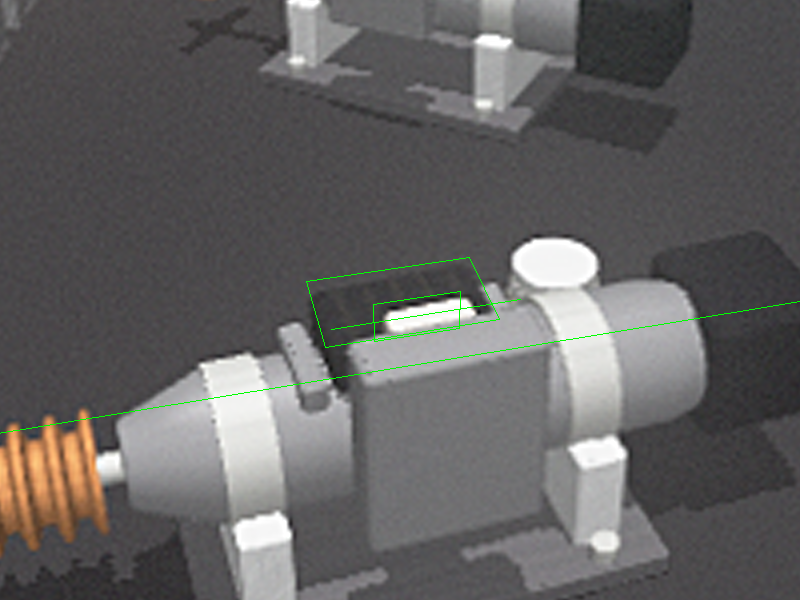

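Emit:
{"method": "play_rows", "body": {
  "targets": [
    [-0.03, 0.048, 0, 0, 0.01],
    [-0.03, 0.048, 0, 0, 0.01],
    [-0.03, 0.048, 0, 0, 0.01],
    [-0.03, 0.048, 0, 0, 0.01],
    [-0.03, 0.048, 0, 0, 0.01],
    [-0.03, 0.048, 0, 0, 0.01],
    [-0.03, 0.048, 0, 0, 0.01],
    [-0.03, 0.048, 0, 0, 0.01],
    [-0.03, 0.048, 0, 0, 0.01],
    [0, 0, 0, -0.18, 0.01]
  ],
  "newtons": 40
}}

```text
time_s: 2.05
eef_pos: [0.5452, 0.1568, 0.2195]
tool_rot: [[0.197, 0.98, 0.004], [0.98, -0.197, 0.005], [0.006, 0.003, -1.0]]
ft_force: [-0.1, 1.1, -0.7]
finger_gap: 0.0099
```

```bash
cat >> h.py <<'E'
def st(P=(.536,.165,.126),yaw=18.5,c=0.004,z=None):
    s=robot.read_state();P,R=frame(P,np.radians(yaw));T=np.array(s['tool_rot']);e=np.array(s['eef_pos'])
    print('t',s['time_s'],'gap',s['finger_gap'],'eef',e,'F tool frame of polisher',R.T@np.array(s['ft_force']),'tilt',T[:,2])
    print('in polisher frame mm (tip)',1000*R.T@(e+.025*T[:,2]-P))
    g=P+R@[0,c,0]-e;g[2]=0 if z is None else z-e[2]
    print('delta tool',T.T@g,'yaw',-(np.arctan2(R[1,1],R[0,1])-np.arctan2(T[1,0],T[0,0])),'q7',s['joint_positions'][6])
E
python3 -c "
from h import *
st()"
```

```text
t 2.05 gap 0.009858246968005113 eef [0.5452 0.1568 0.2195] F tool frame of polisher [ 0.2008  1.0562 -0.6591] tilt [ 0.0044  0.0048 -1.    ]
in polisher frame mm (tip) [  6.2505 -10.5632  68.4959]
delta tool [ 0.0097 -0.0126  0.    ] yaw -0.5215838998848101 q7 0.7708797004759088
```

Emit:
{"method": "play_rows", "body": {
  "targets": [
    [0, 0, 0, -0.174, 0.01],
    [0, 0, 0, -0.174, 0.01],
    [0, 0, 0, -0.174, 0.01],
    [0.007, -0.003, 0, 0, 0.01],
    [0.007, -0.003, 0.01, 0, 0.01],
    [0, 0, 0.01, 0, 0.01],
    [0, 0, 0.01, 0, 0.01],
    [0, 0, 0, 0, 0.01],
    [0, 0, 0, 0, 0.01],
    [0, 0, 0, 0, 0.01]
  ]
}}

```text
time_s: 3.3
eef_pos: [0.535, 0.1674, 0.187]
tool_rot: [[-0.324, 0.946, 0.004], [0.946, 0.324, 0.004], [0.002, 0.006, -1.0]]
ft_force: [0.4, -0.7, 0.1]
finger_gap: 0.0102
```

Run:
```python
from h import *
st()
ims=[]
for n in("top","side"):
    p=robot.snapshot(n);c=(proj(p,[.536,.165,.14])[0]).astype(int)
    cr=p['pixels'][c[1]-60:c[1]+60,c[0]-50:c[0]+50]
    ims.append(cv2.resize(cr,(400,480),interpolation=cv2.INTER_CUBIC))
cv2.imwrite("pics/c2.png",np.hstack(ims))
```

```text
t 3.3 gap 0.010155926796153646 eef [0.535  0.1674 0.187 ] F tool frame of polisher [ 0.1983 -0.7891  0.0954] tilt [ 0.0044  0.0041 -1.    ]
in polisher frame mm (tip) [-0.0626  2.6347 36.0219]
delta tool [0.0014 0.0002 0.    ] yaw 0.006840804921899091 q7 1.1288046615559142
```

View pics/c2.png

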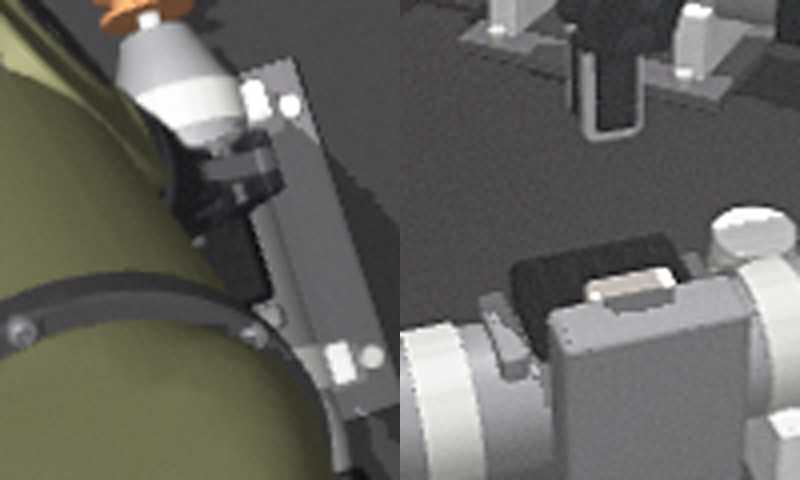

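Emit:
{"method": "play_rows", "body": {
  "targets": [
    [0, 0, 0.01, 0, 0.01],
    [0, 0, 0.01, 0, 0.01],
    [0, 0, 0.008, 0, 0.01],
    [0, 0, 0.004, 0, 0.01],
    [0, 0, 0.003, 0, 0.01],
    [0, 0, 0.003, 0, 0.01],
    [0, 0, 0.003, 0, 0.01],
    [0, 0, 0.003, 0, 0.01],
    [0, 0, 0, 0, 0.01],
    [0, 0, 0, 0, 0.01]
  ]
}}

```text
time_s: 4.65
eef_pos: [0.5355, 0.1676, 0.1401]
tool_rot: [[-0.323, 0.946, 0.005], [0.946, 0.323, 0.004], [0.003, 0.006, -1.0]]
ft_force: [0.2, 0.1, -0.1]
finger_gap: 0.01
```

```bash
python3 -c "
from h import *
st()"
```

```text
t 4.65 gap 0.010003488551243271 eef [0.5355 0.1676 0.1401] F tool frame of polisher [ 0.2366  0.0582 -0.1064] tilt [ 0.005   0.0044 -1.    ]
in polisher frame mm (tip) [  0.4996   2.6692 -10.8785]
delta tool [ 0.0014 -0.0003  0.    ] yaw 0.006517857325501586 q7 1.0861362074888343
```

Run:
```python
from h import *
p=robot.snapshot("side");c=(proj(p,[.536,.165,.14])[0]).astype(int)
cr=p['pixels'][c[1]-50:c[1]+50,c[0]-66:c[0]+66]
cv2.imwrite("pics/c3.png",cv2.resize(cr,(792,600),interpolation=cv2.INTER_CUBIC))
print(robot.recognise(p,"spool_tool_trigger"),robot.recognise(p,"spool_tool_lock"));st()
```

```text
[{'location': [0.5486, 0.1661, 0.1273], 'p': 0.67}] [{'location': [0.5253, 0.2028, 0.1467], 'p': 0.54}]
t 4.8 gap 0.010233914368854591 eef [0.5355 0.1675 0.1402] F tool frame of polisher [ 0.5144  0.4514 -0.2721] tilt [ 0.0051  0.0044 -1.    ]
in polisher frame mm (tip) [  0.507    2.621  -10.8203]
delta tool [ 0.0014 -0.0003  0.    ] yaw 0.006401305302935922 q7 1.0861337794086185
```

View pics/c3.png

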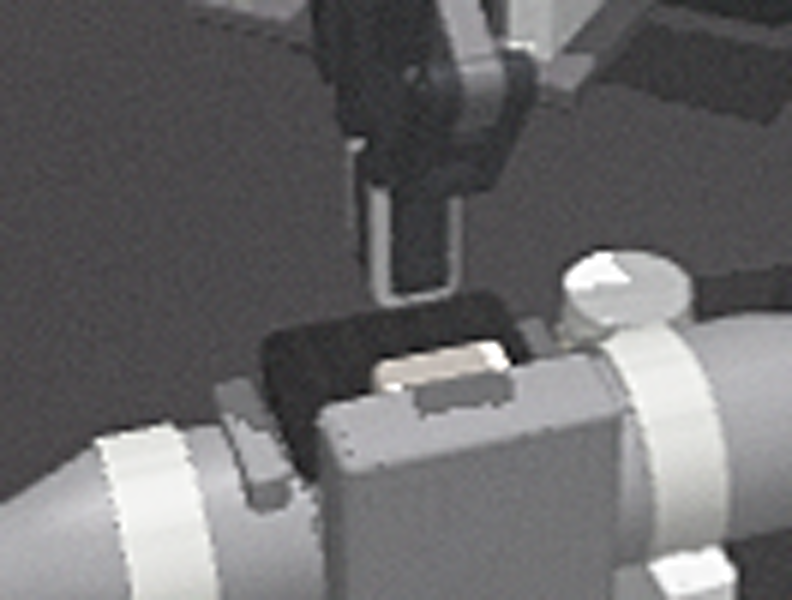

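Run:
```python
from h import *
p=robot.snapshot("side");c=(proj(p,[.536,.165,.14])[0]).astype(int)
uv=lambda a:[c[0]-66+a[0]/6,c[1]-50+a[1]/6]
P,R=frame((.536,.165,.126),np.radians(18.5))
for z in(.105,.115,.126,.136,.146):
    X=ray(p,[uv((420,300)),uv((395,300)),uv((455,295))],z); print(z,(R.T@(X-P).T).T[:,:2]*1000)
for a,z in(((375,365),.148),((505,345),.148),((375,385),.148),((265,345),.126),((515,300),.126),((290,480),.126)):
    print(a,z,1000*R.T@(ray(p,[uv(a)],z)[0]-P))
```

```text
0.105 [[-19.1593 -45.2327]
 [-12.1436 -47.5084]
 [-29.7476 -44.4205]]
0.115 [[-15.1986 -32.1415]
 [ -8.3755 -34.3547]
 [-25.4964 -31.3516]]
0.126 [[-10.8419 -17.7412]
 [ -4.2305 -19.8857]
 [-20.82   -16.9758]]
0.136 [[ -6.8812  -4.65  ]
 [ -0.4623  -6.7321]
 [-16.5688  -3.9069]]
0.146 [[ -2.9205   8.4412]
 [  3.3058   6.4216]
 [-12.3175   9.1621]]
(375, 365) 0.148 [16.6588 33.7324 22.    ]
(505, 345) 0.148 [-16.8156  35.9822  22.    ]
(375, 385) 0.148 [18.8823 41.3769 22.    ]
(265, 345) 0.126 [ 35.1106 -11.0112   0.    ]
(515, 300) 0.126 [-35.9215  -9.5859   0.    ]
(290, 480) 0.126 [42.1952 44.3585  0.    ]
```

Emit:
{"method": "play_rows", "body": {
  "targets": [
    [0, 0, 0.002, 0, 0.01],
    [0, 0, 0.002, 0, 0.01],
    [0, 0, 0.002, 0, 0.01],
    [0, 0, 0.002, 0, 0.01],
    [0, 0, 0.002, 0, 0.01],
    [0, 0, 0, 0, 0.01],
    [0, 0, 0, 0, 0.01],
    [0, 0, 0, 0, 0.01],
    [0, 0, 0, 0, 0.01],
    [0, 0, 0, 0, 0.01]
  ]
}}

```text
time_s: 6.1
eef_pos: [0.5356, 0.1676, 0.1295]
tool_rot: [[-0.323, 0.946, 0.005], [0.946, 0.323, 0.004], [0.003, 0.006, -1.0]]
ft_force: [-0.0, 0.3, -0.7]
finger_gap: 0.0101
```

Run:
```python
from h import *
st()
p=robot.snapshot("side");c=(proj(p,[.536,.165,.14])[0]).astype(int)
cr=cv2.resize(p['pixels'][c[1]-50:c[1]+50,c[0]-66:c[0]+66],(792,600),interpolation=cv2.INTER_CUBIC)
cr=np.clip(255*(cr/255.)**.6,0,255).astype(np.uint8)
P,R=frame((.536,.165,.126),np.radians(18.5));s=robot.read_state();T=np.array(s['tool_rot'])
for L in([[.005,-.011,.025],[.005,.011,.025],[.005,.011,-.01],[.005,-.011,-.01],[.005,-.011,.025]],):
    q=(proj(p,np.array(s['eef_pos'])+np.array(L)@T.T)-c+[66,50])*6
    cv2.polylines(cr,[q.astype(np.int32)],False,(0,255,0),1)
cv2.imwrite("pics/c4.png",cr)
```

```text
t 6.1 gap 0.010116733666935579 eef [0.5356 0.1676 0.1295] F tool frame of polisher [ 0.0819  0.3342 -0.7263] tilt [ 0.0053  0.0045 -1.    ]
in polisher frame mm (tip) [  0.665    2.6878 -21.4615]
delta tool [ 0.0014 -0.0005  0.    ] yaw 0.006470806574039312 q7 1.0764239339461321
```

View pics/c4.png

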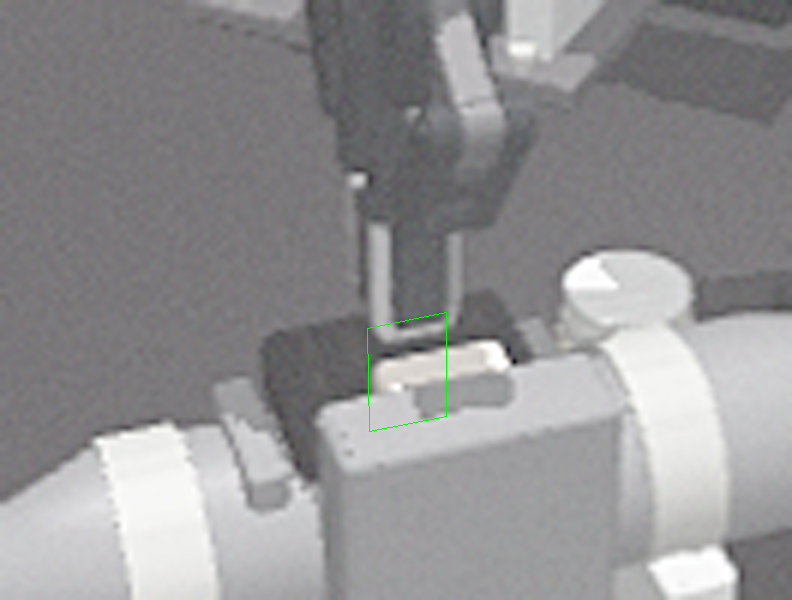

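Run:
```python
from h import *
s=robot.read_state();T=np.array(s['tool_rot']);out=[]
for n in("top","side"):
    p=robot.snapshot(n);c=(proj(p,[.536,.165,.14])[0]).astype(int)
    cr=cv2.resize(p['pixels'][c[1]-70:c[1]+50,c[0]-40:c[0]+40],(400,600),interpolation=cv2.INTER_CUBIC)
    cr=np.clip(255*(cr/255.)**.5,0,255).astype(np.uint8)
    for sx in(-1,1):
      for z,col in((.025,(0,255,0)),(-.048,(0,0,255))):
        a,b,w=(.005,.0195,.011) if z>0 else (0,.0425,.038)
        L=[[sx*a,-w,z],[sx*a,w,z],[sx*b,w,z],[sx*b,-w,z],[sx*a,-w,z]]
        q=(proj(p,np.array(s['eef_pos'])+np.array(L)@T.T)-c+[40,70])*5
        cv2.polylines(cr,[q.astype(np.int32)],False,col,1)
    out.append(cr)
cv2.imwrite("pics/c5.png",np.hstack(out))
```

```text
(no output)
```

View pics/c5.png

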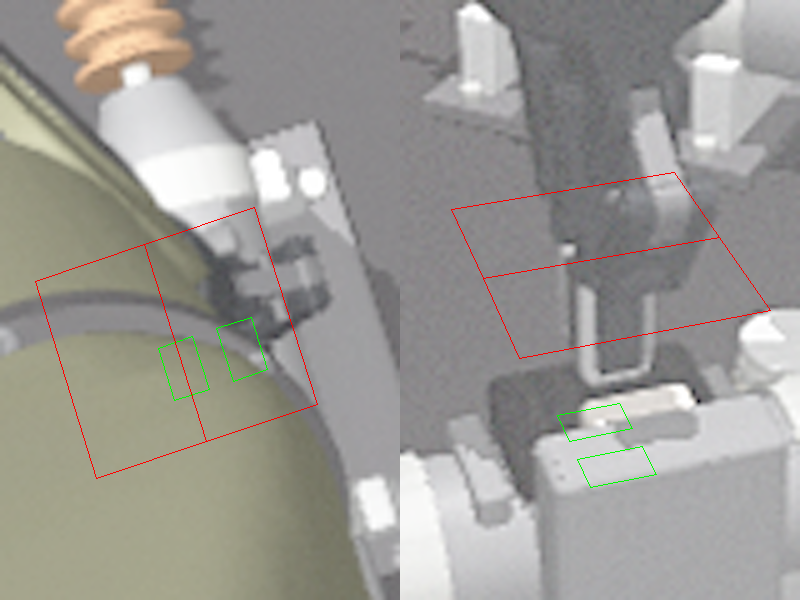

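Emit:
{"method": "play_rows", "body": {
  "targets": [
    [0, 0, 0.002, 0, 0.01],
    [0, 0, 0.002, 0, 0.01],
    [0, 0, 0.002, 0, 0.01],
    [0, 0, 0.001, 0, 0.01],
    [0, 0, 0, 0, 0.01],
    [0, 0, 0, 0, 0.01],
    [0, 0, 0, 0, 0.01],
    [0, 0, 0, 0, 0.01],
    [0, 0, 0, 0, 0.01],
    [0, 0, 0, 0, 0.01]
  ]
}}

```text
time_s: 7.5
eef_pos: [0.5357, 0.1677, 0.122]
tool_rot: [[-0.323, 0.946, 0.005], [0.946, 0.323, 0.004], [0.003, 0.006, -1.0]]
ft_force: [-0.3, -0.2, 0.1]
finger_gap: 0.0098
```

Emit:
{"method": "play_rows", "body": {
  "targets": [
    [0, 0, 0.001, 0, 0.01],
    [0, 0, 0.001, 0, 0.01],
    [0, 0, 0.001, 0, 0.01],
    [0, 0, 0.001, 0, 0.01],
    [0, 0, 0, 0, 0.01],
    [0, 0, 0, 0, 0.01],
    [0, 0, 0, 0, 0.01],
    [0, 0, 0, 0, 0.01],
    [0, 0, 0, 0, 0.01],
    [0, 0, 0, 0, 0.01]
  ]
}}

```text
time_s: 8.75
eef_pos: [0.5357, 0.1677, 0.1177]
tool_rot: [[-0.323, 0.946, 0.005], [0.946, 0.323, 0.004], [0.003, 0.006, -1.0]]
ft_force: [-0.9, -0.6, -0.0]
finger_gap: 0.0101
```

Run:
```python
from h import *
out=[]
for n in("top","side"):
    p=robot.snapshot(n);c=(proj(p,[.536,.165,.14])[0]).astype(int)
    cr=cv2.resize(p['pixels'][c[1]-60:c[1]+40,c[0]-33:c[0]+33],(396,600),interpolation=cv2.INTER_CUBIC)
    out.append(np.clip(255*(cr/255.)**.5,0,255).astype(np.uint8))
    print(n,c,c-[33,60])
cv2.imwrite("pics/c6.png",np.hstack(out));st()
print(robot.recognise(p,"spool_tool_trigger"))
```

```text
top [167 187] [134 127]
side [257 221] [224 161]
t 8.85 gap 0.010181186942336051 eef [0.5357 0.1677 0.1177] F tool frame of polisher [ 0.3445 -0.3856  0.1855] tilt [ 0.0052  0.0045 -1.    ]
in polisher frame mm (tip) [  0.7026   2.7167 -33.3009]
delta tool [ 0.0014 -0.0005  0.    ] yaw 0.006474652769675515 q7 1.0657792128648866
[{'location': [0.5545, 0.173, 0.1273], 'p': 0.72}]
```

View pics/c6.png

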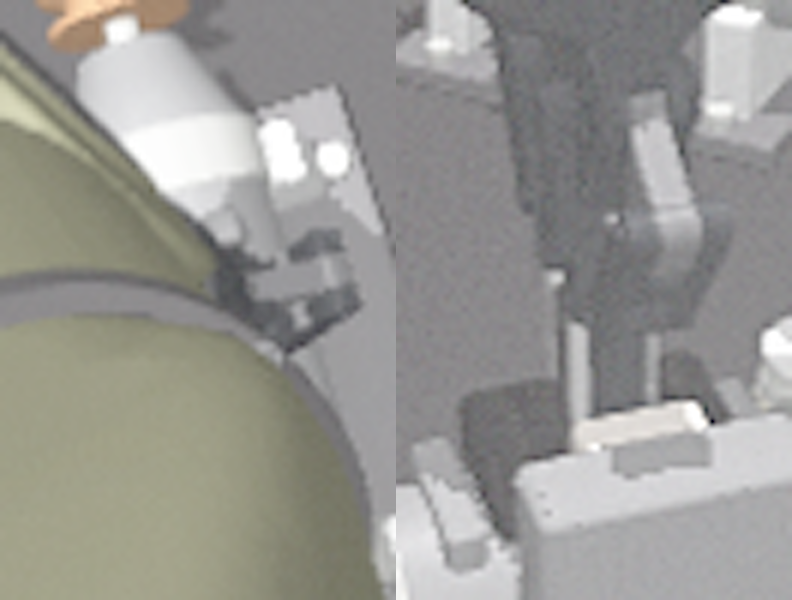

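Emit:
{"method": "play_rows", "body": {
  "targets": [
    [0, 0, 0.0015, 0, 0.01],
    [0, 0, 0.0015, 0, 0.01],
    [0, 0, 0.0015, 0, 0.01],
    [0, 0, 0.0015, 0, 0.01],
    [0, 0, 0, 0, 0.01],
    [0, 0, 0, 0, 0.01],
    [0, 0, 0, 0, 0.01],
    [0, 0, 0, 0, 0.01],
    [0, 0, 0, 0, 0.01],
    [0, 0, 0, 0, 0.01]
  ]
}}

```text
time_s: 10.15
eef_pos: [0.5358, 0.1677, 0.1125]
tool_rot: [[-0.323, 0.946, 0.006], [0.946, 0.323, 0.004], [0.002, 0.007, -1.0]]
ft_force: [-1.4, -0.7, 4.3]
finger_gap: 0.01
```

Emit:
{"method": "play_rows", "body": {
  "targets": [
    [0, 0, 0.002, 0, 0.01],
    [0, 0, 0.002, 0, 0.01],
    [0, 0, 0.002, 0, 0.01],
    [0, 0, 0.002, 0, 0.01],
    [0, 0, 0.002, 0, 0.01],
    [0, 0, 0.001, 0, 0.01],
    [0, 0, 0.001, 0, 0.01],
    [0, 0, 0, 0, 0.01],
    [0, 0, 0, 0, 0.01],
    [0, 0, 0, 0, 0.01]
  ]
}}

```text
time_s: 11.4
eef_pos: [0.5359, 0.1677, 0.1027]
tool_rot: [[-0.323, 0.946, 0.007], [0.946, 0.323, 0.003], [0.001, 0.008, -1.0]]
ft_force: [-0.8, -0.7, 7.2]
finger_gap: 0.01
```

Emit:
{"method": "play_rows", "body": {
  "targets": [
    [0, 0, 0.0015, 0, 0.01],
    [0, 0, 0.0015, 0, 0.01],
    [0, 0, 0.0015, 0, 0.01],
    [0, 0, 0.001, 0, 0.01],
    [0, 0, 0, 0, 0.01],
    [0, 0, 0, 0, 0.01],
    [0, 0, 0, 0, 0.01],
    [0, 0, 0, 0, 0.01],
    [0, 0, 0, 0, 0.01],
    [0, 0, 0, 0, 0.01]
  ]
}}

```text
time_s: 12.65
eef_pos: [0.5359, 0.1677, 0.1035]
tool_rot: [[-0.323, 0.946, 0.011], [0.946, 0.323, 0.002], [-0.002, 0.011, -1.0]]
ft_force: [-2.1, -1.1, 7.3]
finger_gap: 0.0101
```

Run:
```python
from h import *
st();s=robot.read_state();print(np.array(s['joint_positions']),np.array(s['joint_torque']),np.array(s['wrist_torque']),np.array(s['ft_force']))
```

```text
t 12.65 gap 0.01009864215368682 eef [0.5359 0.1677 0.1035] F tool frame of polisher [-2.3587 -0.4123  7.3452] tilt [ 0.0114  0.0015 -0.9999]
in polisher frame mm (tip) [  1.0418   2.5863 -47.5007]
delta tool [ 0.0014 -0.0007 -0.    ] yaw 0.006274654180146166 q7 1.0450356490082255
[-0.1769  0.7884 -0.357   1.8663  0.49    0.5629  1.045 ] [ -0.1639 -47.9022  -3.2083  -9.8208   0.1582  -0.6241  -0.0052] [-0.2099  0.4301  0.0077] [-2.106  -1.1394  7.3452]
```

Emit:
{"method": "play_rows", "body": {
  "targets": [
    [0, 0, 0.002, 0, 0.01],
    [0, 0, 0.002, 0, 0.01],
    [0, 0, 0.002, 0, 0.01],
    [0, 0, 0.002, 0, 0.01],
    [0, 0, 0.002, 0, 0.01],
    [0, 0, 0.002, 0, 0.01],
    [0, 0, 0.002, 0, 0.01],
    [0, 0, 0.002, 0, 0.01],
    [0, 0, 0.002, 0, 0.01],
    [0, 0, 0.002, 0, 0.01]
  ]
}}

```text
time_s: 13.9
eef_pos: [0.5361, 0.1678, 0.1008]
tool_rot: [[-0.323, 0.946, 0.022], [0.946, 0.323, -0.003], [-0.01, 0.02, -1.0]]
ft_force: [-5.6, -3.1, 24.0]
finger_gap: 0.0101
```

Run:
```python
from h import *
st();s=robot.read_state();print(np.array(s['joint_positions']),np.array(s['joint_torque']),np.array(s['wrist_torque']),np.array(s['ft_force']))
out=[]
for n in("top","side"):
    p=robot.snapshot(n);c=(proj(p,[.536,.165,.14])[0]).astype(int)
    cr=cv2.resize(p['pixels'][c[1]-60:c[1]+40,c[0]-33:c[0]+33],(396,600),interpolation=cv2.INTER_CUBIC)
    out.append(np.clip(255*(cr/255.)**.5,0,255).astype(np.uint8))
cv2.imwrite("pics/c7.png",np.hstack(out))
```

```text
t 13.9 gap 0.010141375907626309 eef [0.5361 0.1678 0.1008] F tool frame of polisher [-6.2811 -1.1173 23.9835] tilt [ 0.0221 -0.0033 -0.9998]
in polisher frame mm (tip) [  1.5123   2.359  -50.2004]
delta tool [ 0.0014 -0.001  -0.    ] yaw 0.006035662350922122 q7 1.0287447667980476
[-0.1911  0.7885 -0.3408  1.8766  0.5025  0.5433  1.0287] [ -0.3203 -40.5103  -2.3375  -9.7064   0.453   -1.733   -0.0079] [-0.4612  1.2494  0.0678] [-5.602  -3.0526 23.9835]
```

View pics/c7.png

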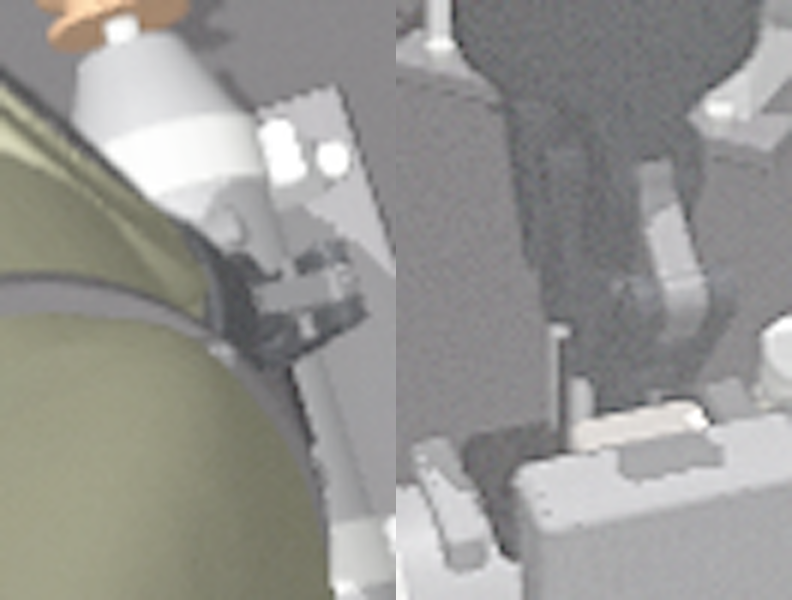

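Emit:
{"method": "play_rows", "body": {
  "targets": [
    [0.002, 0, 0.0012, 0, 0.01],
    [0.002, 0, 0.0012, 0, 0.01],
    [0.002, 0, 0.0012, 0, 0.01],
    [0.002, 0, 0.0012, 0, 0.01],
    [0.002, 0, 0.0012, 0, 0.01],
    [0.002, 0, 0.0012, 0, 0.01],
    [0.002, 0, 0.0012, 0, 0.01],
    [0.002, 0, 0.0012, 0, 0.01],
    [0.002, 0, 0.0012, 0, 0.01],
    [0.002, 0, 0.0012, 0, 0.01]
  ]
}}

```text
time_s: 15.25
eef_pos: [0.536, 0.1676, 0.1011]
tool_rot: [[-0.309, 0.95, 0.035], [0.95, 0.31, -0.033], [-0.042, 0.023, -0.999]]
ft_force: [-2.6, -4.3, 16.9]
finger_gap: 0.0101
```

```bash
python3 -c "
from h import *
st()"
```

```text
t 15.25 gap 0.010098141659681233 eef [0.536  0.1676 0.1011] F tool frame of polisher [-3.8248 -3.2828 16.9315] tilt [ 0.0353 -0.0327 -0.9988]
in polisher frame mm (tip) [  1.4209   1.4359 -49.8958]
delta tool [ 0.0015 -0.0009 -0.0001] yaw -0.008133893903545575 q7 0.9869240114262261
```

Emit:
{"method": "play_rows", "body": {
  "targets": [
    [0.006, 0, 0.0004, 0, 0.01],
    [0.006, 0, 0.0006, 0, 0.01],
    [0.006, 0, 0.0008, 0, 0.01],
    [0.006, 0, 0.0008, 0, 0.01],
    [0.006, 0, 0.0008, 0, 0.01],
    [0.006, 0, 0.0008, 0, 0.01],
    [0.005, 0, 0.0008, 0, 0.01],
    [0.005, 0, 0.0008, 0, 0.01],
    [0.005, 0, 0.0008, 0, 0.01],
    [0.005, 0, 0.0008, 0, 0.01]
  ]
}}

```text
time_s: 16.5
eef_pos: [0.5349, 0.1719, 0.1021]
tool_rot: [[-0.272, 0.961, 0.053], [0.956, 0.276, -0.104], [-0.115, 0.022, -0.993]]
ft_force: [-1.3, -7.9, 17.6]
finger_gap: 0.0101
```

```bash
python3 -c "
from h import *
st()"
```

```text
t 16.5 gap 0.010061432473541848 eef [0.5349 0.1719 0.1021] F tool frame of polisher [-3.716  -7.0442 17.6202] tilt [ 0.0528 -0.104  -0.9932]
in polisher frame mm (tip) [  1.5924   3.9784 -48.7714]
delta tool [-0.0029 -0.001   0.0003] yaw -0.046028934495699225 q7 0.8932169911090764
```

Emit:
{"method": "play_rows", "body": {
  "targets": [
    [0.009, 0, -0.001, 0, 0.01],
    [0.009, 0, -0.001, 0, 0.01],
    [0.009, 0, -0.0005, 0, 0.01],
    [0.009, 0, -0.0005, 0, 0.01],
    [0.009, 0, -0.0005, 0, 0.01],
    [0.009, 0, -0.0005, 0, 0.01],
    [0.009, 0, -0.0005, 0, 0.01],
    [0.009, 0, -0.0005, 0, 0.01],
    [0.009, 0, -0.0005, 0, 0.01],
    [0.009, 0, -0.0005, 0, 0.01]
  ]
}}

```text
time_s: 17.75
eef_pos: [0.5326, 0.1761, 0.1082]
tool_rot: [[-0.206, 0.977, 0.062], [0.95, 0.215, -0.226], [-0.234, 0.013, -0.972]]
ft_force: [1.0, -12.7, 17.1]
finger_gap: 0.01
```

Run:
```python
from h import *
st()
out=[]
for n in("top","side"):
    p=robot.snapshot(n);c=(proj(p,[.536,.165,.14])[0]).astype(int)
    cr=cv2.resize(p['pixels'][c[1]-60:c[1]+40,c[0]-33:c[0]+33],(396,600),interpolation=cv2.INTER_CUBIC)
    out.append(np.clip(255*(cr/255.)**.5,0,255).astype(np.uint8))
cv2.imwrite("pics/c8.png",np.hstack(out))
```

```text
t 17.75 gap 0.010005256551517464 eef [0.5326 0.1761 0.1082] F tool frame of polisher [ -3.0436 -12.351   17.0773] tilt [ 0.0623 -0.226  -0.9721]
in polisher frame mm (tip) [  0.0026   5.7248 -42.0891]
delta tool [-0.0074  0.0005  0.0018] yaw -0.1094109701317445 q7 0.7703892453975152
```

View pics/c8.png

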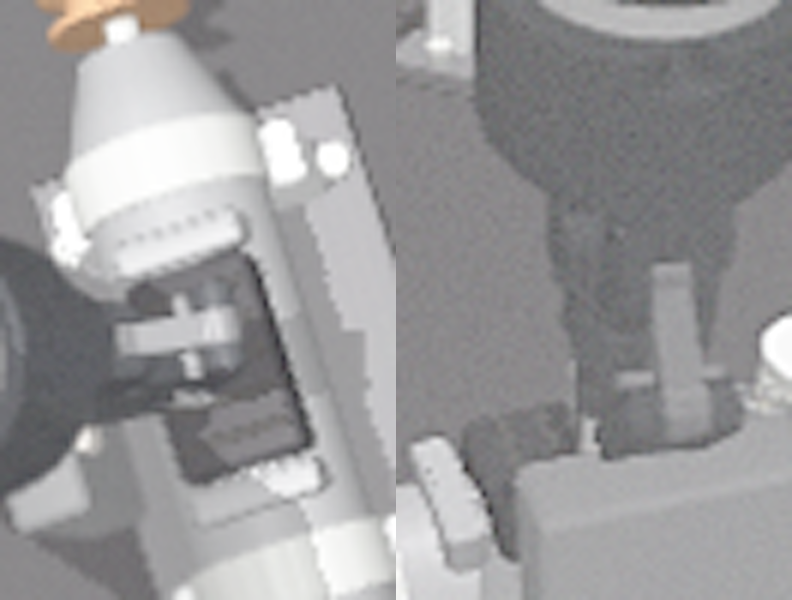

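Run:
```python
from h import *
p=robot.snapshot("side")
for o in robot.outline_of(p,"spool_tool_lock")[:1]:
    ys,xs=np.nonzero(o['pixels']);print(o['p'],len(xs),xs.min(),xs.max(),ys.min(),ys.max())
g=p['pixels'].max(2);print(g[226:242,248:282])
P,R=frame((.536,.165,.126),np.radians(18.5))
for s in(0,4,8,12):
    print(s,proj(p,P+(np.array([[17,28+s,22],[17,28+s,4],[17,44,22],[-17,28+s,22]])/1000)@R.T).round(1).tolist())
print(robot.recognise(p,"spool_tool_lock"),robot.recognise(p,"spool_tool_trigger"))
```

```text
[[ 82  78  81  78  81  85  54  63  59  57  59  56  57  56  53  62  61  59
   63  66  89 117 113 112 110 117 116 113  83  70  64  71  66  90]
 [ 80  78  85  82  88  91  52  61  52  54  59  54  53  52  50  66  72  72
   68  63  83 110 113 104 107 106 108  98  68  65  63  67  61  91]
 [ 65  65  58  56  64  95  45  48  55  55  57  54  49  52  54  59  71  67
   71  60  81 104 103 104 105 102 106 104  92  68  68  67  69  74]
 [ 58  50  50  48  59  78  45  59  48  53  54  50  49  57  62  66  67  67
   62  68  77 105 111 106 107 107 108 108  84  69  60  70  60  67]
 [ 74  68  47  46  61  73  69  93  64  61  53  53  52  57  66  62  67  73
   72  67  65  88  99 100  93  98  98  93  77  61  65  63  65  69]
 [ 69  54  46  51  59  74  63 114 141  80  50  56  53  58  59  59  61  64
   66  61  67  80  92  90  89  93  91  87  76  66  66  57  61  75]
 [ 65  62  58  45  59  58  68 118 136  54  47  54  51  53  54  59  65  58
   58  58  65  79  92  89  89  89  92  86  71  59  59  55  43  83]
 [ 68  75  65  51  51  53  65 117 134  50  53  50  53  53  51  57  61  58
   61  59  63  77  88  83  81  75  73  
[... 780 characters left out ...]
19 122 119 121 117 120 118
  120 122 120 118 119 120 121 117 120 113 122 120 121 119 122 117]
 [119 122 115 114 123 120 119 121 120 118 119 120 120 114 116 119 121 122
  121 116 119 121 120 118 121 117 123 119 119 122 121 119 126 126]
 [117 117 122 119 120 123 119 117 115 118 119 119 123 124 120 124 116 121
  118 120 119 123 120 120 123 121 117 120 122 121 126 126 129 134]]
0 [[252.2, 229.6], [252.5, 239.0], [255.2, 236.0], [273.6, 225.5]]
4 [[253.0, 231.2], [253.2, 240.6], [255.2, 236.0], [274.4, 227.0]]
8 [[253.7, 232.8], [254.0, 242.2], [255.2, 236.0], [275.3, 228.5]]
12 [[254.5, 234.4], [254.7, 243.8], [255.2, 236.0], [276.2, 230.0]]
[] [{'location': [0.5618, 0.1753, 0.1175], 'p': 0.51}]
```

Emit:
{"method": "play_rows", "body": {
  "targets": [
    [0.006, 0, -0.001, 0, 0.01],
    [0.005, 0, -0.0015, 0, 0.01],
    [0.004, 0, -0.0015, 0, 0.01],
    [0.004, 0, -0.0015, 0, 0.01],
    [0.003, 0, -0.0015, 0, 0.01],
    [0.003, 0, -0.0015, 0, 0.01],
    [0.003, 0, -0.0015, 0, 0.01],
    [0.003, 0, -0.0015, 0, 0.01],
    [0.003, 0, -0.0015, 0, 0.01],
    [0.003, 0, -0.0015, 0, 0.01]
  ]
}}

```text
time_s: 19.3
eef_pos: [0.5316, 0.1747, 0.1111]
tool_rot: [[-0.178, 0.982, 0.055], [0.941, 0.187, -0.283], [-0.288, 0.002, -0.958]]
ft_force: [2.0, -5.3, -0.2]
finger_gap: 0.01
```

```bash
python3 -c "
from h import *
st()"
```

```text
t 19.3 gap 0.009962408814260283 eef [0.5316 0.1747 0.1111] F tool frame of polisher [ 0.1904 -5.6194 -0.2052] tilt [ 0.0553 -0.2831 -0.9575]
in polisher frame mm (tip) [ -2.0446   3.4166 -38.8283]
delta tool [-0.0061  0.002   0.0018] yaw -0.1356827800674676 q7 0.7332027170592383
```

Emit:
{"method": "play_rows", "body": {
  "targets": [
    [-0.006, 0, -0.0005, 0, 0.01],
    [-0.006, 0, -0.001, 0, 0.01],
    [-0.006, 0, -0.002, 0, 0.01],
    [-0.004, 0, -0.01, 0, 0.01],
    [-0.006, 0, -0.019, 0, 0.01],
    [-0.006, 0, -0.019, 0, 0.01],
    [-0.006, 0, -0.019, 0, 0.01],
    [-0.006, 0, -0.019, 0, 0.01],
    [-0.012, 0, -0.03, 0, 0.01],
    [-0.012, 0, -0.03, 0, 0.01]
  ]
}}

```text
time_s: 20.55
eef_pos: [0.5344, 0.1516, 0.2811]
tool_rot: [[-0.183, 0.982, 0.054], [0.941, 0.19, -0.279], [-0.284, -0.0, -0.959]]
ft_force: [0.1, 0.5, -0.4]
finger_gap: 0.01
```

Emit:
{"method": "play_rows", "body": {
  "targets": [
    [-0.02, 0, -0.02, 0, 0.01],
    [-0.03, 0, 0, 0, 0.01],
    [-0.03, 0, 0, 0, 0.01],
    [-0.03, 0, 0, 0, 0.01],
    [-0.03, 0, 0, 0, 0.01],
    [0, 0, 0, 0, 0.01],
    [0, 0, 0, 0, 0.01],
    [0, 0, 0, 0, 0.01],
    [0, 0, 0, 0, 0.01],
    [0, 0, 0, 0, 0.01]
  ]
}}

```text
time_s: 21.8
eef_pos: [0.5591, 0.0288, 0.3494]
tool_rot: [[-0.19, 0.98, 0.065], [0.942, 0.201, -0.269], [-0.276, 0.011, -0.961]]
ft_force: [0.3, 0.3, -0.1]
finger_gap: 0.0098
```

Run:
```python
from h import *
st();out=[]
for n in("top","side"):
    p=robot.snapshot(n);c=(proj(p,[.536,.165,.14])[0]).astype(int)
    print(n,[robot.recognise(p,t) for t in("spool_tool_trigger","spool_tool_lock","disc_tool_trigger")])
    cr=cv2.resize(p['pixels'][c[1]-50:c[1]+50,c[0]-33:c[0]+33],(396,600),interpolation=cv2.INTER_CUBIC)
    out.append(np.clip(255*(cr/255.)**.7,0,255).astype(np.uint8))
cv2.imwrite("pics/c9.png",np.hstack(out))
```

```text
t 21.8 gap 0.009750066938245846 eef [0.5591 0.0288 0.3494] F tool frame of polisher [ 0.4276  0.1863 -0.095 ] tilt [ 0.0655 -0.2687 -0.961 ]
in polisher frame mm (tip) [ -21.8891 -143.3853  199.3887]
delta tool [ 0.1365  0.0042 -0.0392] yaw -0.12397349878840247 q7 1.228461980887319
top [[{'location': [0.5299, 0.1615, 0.114], 'p': 0.97}], [], [{'location': [0.5341, -0.2638, 0.1296], 'p': 0.68}]]
side [[{'location': [0.5492, 0.1651, 0.1175], 'p': 0.64}], [], []]
```

View pics/c9.png

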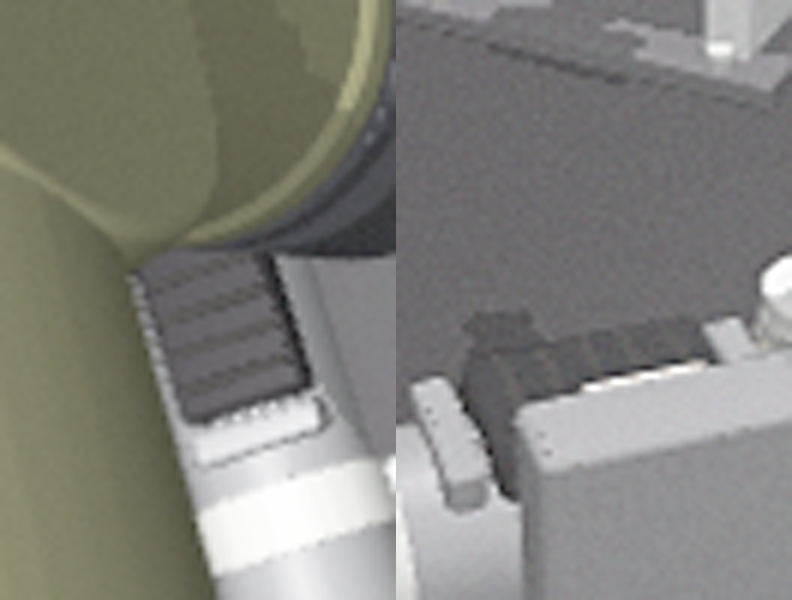

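```bash
python3 -c "
from rig import robot
print(robot.finish_job())"
```

```text
the job is handed in; nothing more can be done
None
```

I switched on the spool polisher, the left one, and it appears to be locked on. I handed the job in at about 22 s of the 35 s; no verdict was reported.

I squeezed its trigger to the stop at 24 N, then slid the fingers along +y until the lock button was in. Then I eased up until the vertical force reached zero, and backed the arm away.

**Last checks:**
- **Trigger:** both cameras put the spool polisher's trigger about 9–12 mm below its rest height, consistent with being caught by the lock.
- **Lock button:** only a thin sliver of it shows in the side view, so it looks in. The networks no longer detected it, and I could not measure its exact travel.
- **Disc polisher:** its trigger is at rest height (0.130 m in the top view). The side camera did not find it in the last picture.
- **Contact:** the force reading was below 0.5 N, with the arm clear of everything.

**What disagreed:**
- **Fingertip height:** the fingertips were really about 37 mm higher than the reported TCP and the given 25 mm implied. I went by the pictures and the contact force instead.
- **Tool tilt:** the tool leaned about 16° while pushing the button. One picture showed a gripper knuckle close to the switch box, and I could not rule out light contact. The total wrist force stayed at or below about 25 N in the readings I took.

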